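# Load a strap slider into the pull-test jig

## Task

Load the black strap slider that lies on the steel jig for its pull test: with the fingertips push it sideways until it lies flat against the long rail, then slide it along the rail, staying against it, in under the lips of the corner pocket until it meets the end stop, and swing the latch fully shut behind it by pushing its upright pin. Only push: never lift the slider off the plate. Leave the other samples on the desk where they lie.

Things in the scene. Friction and masses are not known exactly. Their poses are not given: they have to be found in the camera images.
- jig: Fixed jig: bare steel plate 180 x 100 x 10 mm (its x, y, z). Origin at the centre of its underside, z up; plate top at z = +10 mm. Along its +y side runs a straight aluminium rail; at the rail's +x end is the corner pocket (rail, end stop and an opposite cheek, under a dark cover plate); the swing latch sits beside the pocket's mouth, on the -y side.
- rail (a point): Point on the rail's working face, at plate level: jig x = 0, y = +28 mm; axes as the jig's. The face is flat and upright, looks to the jig's -y and runs from x = -85 to +62 mm. The rail is 12 mm wide and 10.5 mm high over the plate.
- pocket (a point): Where the centre of the slider's underside is when home: jig x = +47, y = +18 mm, on the plate; axes as the jig's. End stop face at jig x = +62 mm. The cheek opposite the rail is 10.5 mm high, its face at y = +6 mm (pocket 22 mm wide), from a round nose (7 mm radius) at x = +33 mm on. Lips 10.5 to 13 mm above the plate overhang both sides by 3 mm from x = +42 mm on.
- slider: The strap slider to load: black flat block, 20 (its x) x 30 (its y) x 9 mm high, about 15 g. Origin at the centre of its underside, z up. Starts loose and askew on the jig's plate, off the rail, near the -x end. Loaded: a 30 mm side on the rail (its y along the jig's x, either way round), rear face at jig x = +32 mm.
- latch (a joint): Swing latch on an upright pivot: 0 rad = shut, arm across the lane along the jig's +y, 1.5 mm behind a loaded slider; grows as it opens, counter-clockwise from above; 1.57 = arm along the jig's -x, beside the lane; limit 2.1. Starts at 1.65 to 2.05, stays where left (friction 0.03 N m). Dark steel arm 8 mm wide, 35 mm from pivot to tip, 1 to 8 mm above the plate.
- latch_pivot (a point): Pivot of the latch: jig x = +26.5, y = -10 mm, on the plate's top; axis vertical. Its round boss is 14 mm wide, its screw head ends 11 mm above the plate.
- latch_pin (a point): Centre of the upright aluminium pin on the latch arm, the part to push: 8 mm diameter, 28 mm from the pivot, standing from 8 to 27 mm above the plate (this point is 17.5 mm above it).
- other_slider: Bystander: another black strap slider, 20 x 31 x 9 mm, loose on the desk beside the jig (not on it); origin at the centre of its underside. Not to be disturbed.
- eyelet: Bystander: pale flanged eyelet, 25 mm diameter, 10 mm high, loose on the desk beside the jig; origin at the centre of its underside. Not to be disturbed.
- button: Bystander: domed covered button, 24 mm diameter, 11 mm high, loose on the desk beside the jig; origin at the centre of its underside. Not to be disturbed.
Mind the look-alikes: they are no part of the job. What is shaped like the slider but green or turquoise is not meant.

How it is judged:
On the way, in this order (a step that is already met when the one before it is completed fails the run):
1. the slider lies flat against the rail (within 2 mm, 0.1 rad), still outside the pocket (y of slider in the frame of jig above 0.016 m and angle between the y axis of slider and the x axis of jig, either way round below 0.1 rad and x of slider in the frame of jig below 0.01 m), for 0.2 s.
2. the slider has been slid along the rail into the pocket (within 6 mm of home), the latch still open (x of slider in the frame of jig above 0.041 m and y of slider in the frame of jig above 0.014 m and value of joint latch above 0.5 rad), for 0.1 s.
At the end, for the whole second after the job is handed in: The slider lies flat in the corner pocket, within 2.5 mm of the end stop and of the rail and square to it within 0.1 rad, and the latch is shut (under 0.08 rad) behind it (x of slider in the frame of jig above 0.0445 m and y of slider in the frame of jig above 0.0155 m and angle between the y axis of slider and the x axis of jig, either way round below 0.1 rad and height (world z) of slider below 0.0125 m and angle between slider's own z axis and vertical below 0.06 rad and value of joint latch below 0.08 rad and linear speed of slider below 0.01 m/s); the robot touches nothing.
It fails at once if the slider was lifted off the plate or tipped up (height (world z) of slider above 0.017 m or angle between slider's own z axis and vertical above 0.5 rad).
It fails at once if the slider was moved along the jig more than 6 mm away from the rail (x of slider in the frame of jig above -0.01 m and y of slider in the frame of jig below 0.012 m).
It fails at once if another sample was disturbed (moved 10 mm) (distance of any of other_slider, eyelet, button from where it was at the start of the episode above 0.01 m).
It also fails if it takes over 61 s, if anything falls off the work surface, if the arm or the gripper's body presses on something with over 40 N, if the wrist force passes 120 N, or if a joint passes its speed limit or range.

## Robot

A 7-joint arm with a two-finger parallel gripper is mounted at the origin on a cart in front of the work surface, level with it; the furniture and walls round the work are solid. World frame = base frame: x ahead of the robot, y to its left, z up, the work surface at z = 0. Lengths are in m, angles in rad, forces in N, time in s.
With the tool pointing down it reaches from about 0.4 to 0.85 m from the base axis. Payload 4.5 kg.
Tool frame: the origin (TCP) lies on the centre line of the jaws, within the pads' length; the fingertips stand r.tcp_to_tips ahead of it and the grasp point (between the pads) lies 11 mm behind it (r.tcp_to_tips is the distance from the TCP to the fingertips, in m); y points along the fingers, x is the direction in which the jaws open and shut, and the axes are right-handed (so a half turn about y gives the same grasp; the last joint's range is limited). The gripper opens to 88 mm and grips with 3 to 60 N. Pads are 18 mm wide; open, the fingers measure 123 mm over their backs; the gripper's body (75 mm by 187 mm) begins 45 mm behind the grasp point.
Start: joints at [-1.243, 0.689, -0.195, 1.565, 0.157, 0.902, -0.215], TCP at [0.181, 0.598, 0.247] pointing down, gripper open.
Joint ranges: [-3.01, 3.01], [-0.46, 2.08], [-1.47, 1.51], [0.13, 2.56], [-1, 4.14], [0.04, 2.09], [-2.66, 2.66]. Speed limits (rad/s): [2.57, 2.57, 3.14, 3.14, 3.14, 3.14, 3.14].

## Interface

Orientations are given as a unit quaternion [x, y, z, w].
In Python, from plant import r gives the robot as it stands. The module is installed in compiled form; this text tells all that it offers.
- The arm moves only by the shell command python3 -m inch 'ROWS' [OPENING] [FORCE]. ROWS is text: rows parted by semicolons, each of 4 numbers parted by spaces: the shift along the tool's x, y, z in mm, then the turn about the tool's y in degrees. In form: x y z spin; .... A call has 1 to 10 rows; each row is the pose to reach, as a shift and turn from the pose commanded when the call began, along the tool's axes at that moment; what a row does not reach only later rows make up. A row lasts 1/10 s, in which the tool goes at most 50 mm and 8.59 degrees, less where a joint would pass 70% of its speed; a pose out of reach is approached as far as the arm can. A call with a gripper value outside its range is refused whole. OPENING is the gripper command: -1 is shut, 1 is fully open, values between are in proportion, set as the call begins (- or left out, the last holds). The fingers move at their own pace and stop on an object; FORCE is the grip in N (left out, the last holds). Time passes only in rows, so rows that repeat a pose let the fingers close. It gives the time, the measured TCP pose, the force and the opening at its end, in the units of the state.
- r.get_state(): the state, without advancing time (a new reading comes with each control period).
- r.snapshot(name): name is "scene" or "top" or "wrist"; returns a dict with "frame" (384x512x3 uint8, red, green, blue), "intrinsics" (3x3 intrinsics, pixels), "dist_coeffs" ([k1, k2, p1, p2, k3] as OpenCV has them; the pictures are not rectified), "R" (3x3) and "t" (3): a world point X has camera coordinates R X + t. Camera axes: x right, y down, z forward; pixel columns grow to the right and rows downward; lengths in m; the calibration is good to about 2 mm. A picture is of the moment at which its call begins. There is no depth.
- r.finish_job(): hands the job in, once; it reports no verdict.
Trained networks look in the newest picture that a camera, given by its name, has taken for a name from the list of things; names that differ only in an ending like _2 or _b are one class to them, and where a whole thing is asked for, a point or a joint stands for the part that bears it (a point fixed in the world has none). Each returns a list of dicts, best first, with "p" (0 to 1); they miss things now and then, are a little off and sometimes report something else, mostly with a low value. They report only what shows in the picture. A call takes as long as a camera call. They do not tell look-alikes from the thing itself.
- r.trace(camera, name): "region" (384x512 bool, what is visible of it) and "centre" ([row, column] in pixels, amid what is visible of it).
- r.tip_of(camera, name): "centre" ([row, column] in pixels: a listed point, or the origin of a listed thing).
The state is a dict: "clock": time; "q": joint angles; "qd": joint speeds; "joint_torque": joint torques, N m; "tool_pos": TCP position; "eef_rot": TCP orientation; "contact_force": force on the tool from outside, world axes, zero at the start; "moment": the same for the moment, N m; "opening": opening from 0.0 (shut) to 1.0 (fully open).
Only numpy, scipy, OpenCV 4.12 (cv2) and the standard library are available. Lean on these libraries where they do the work, as an engineer would, in place of code of your own. Each camera call takes 0.05 s, during which the arm holds its last target.

## Working session

There is one attempt and no reset: what is moved stays moved. The work goes in short steps, Python scripts to look and compute and a shell command to move; the robot and the scene stay as the last step left them, time stands still between calls to the robot, and variables do not carry over. Pictures are saved under pics/ and viewed, and the job is handed in when it is done.

```bash
mkdir -p pics; ls
python3 - <<'E'
from plant import r
import cv2
s=r.get_state()
print({k:(v if not hasattr(v,'round') else v) for k,v in s.items()}, r.tcp_to_tips)
for c in ["scene","top","wrist"]:
    d=r.snapshot(c); cv2.imwrite(f"pics/{c}0.png",d["frame"][:,:,::-1]); print(c,d["R"],d["t"])
    for n in ["jig","slider","latch_pin","latch_pivot","rail","pocket"]:
        try: print(n,[(round(x["p"],2),x["centre"]) for x in r.tip_of(c,n)][:4])
        except Exception as e: print(n,e)
E
```

```text
pics
{'clock': 0.0, 'q': array([-1.24318269,  0.68997787, -0.19450384,  1.56634095,  0.15727868,
        0.90249075, -0.21508527]), 'qd': array([-1.14423382e-03, -5.03560792e-04,  9.75818943e-04,  2.33951110e-03,
       -8.83455270e-04,  6.51788680e-05,  1.03171981e-03]), 'joint_torque': array([ 3.98456796e-04, -5.27567983e+01, -1.26674116e+00, -1.53424841e+01,
       -5.26432658e-02,  6.65114494e-03,  1.53567394e-04]), 'tool_pos': array([0.18087094, 0.59761255, 0.24591439]), 'eef_rot': array([ 0.56820626,  0.42095451, -0.42193887, -0.56736807]), 'contact_force': array([ 0.13851404,  1.18808838, -0.32117791]), 'moment': array([ 0.00156888, -0.03862305,  0.02105112]), 'opening': 1.0023441681284504} 0.008
scene [[ 0.50127466 -0.86526069 -0.00690262]
 [-0.6081416  -0.34661972 -0.71415584]
 [ 0.61553839  0.362186   -0.6999527 ]] [-0.55696788  0.21834415  0.72416973]
jig [(0.57, [196.4, 232.5])]
slider [(0.7, [211.7, 222.6]), (0.66, [250.6, 287.0]), (0.53, [273.7, 255.9])]
latch_pin [(0.55, [190.9, 241.6])]
latch_pivot [(0.93, [189.3, 245.4])]
rail [(0.58, [189.7, 222.3])]
pocket [(0.96, [178.0, 245.2])]
top [[-6.26202558e-03 -9.99979315e-01 -1.46853837e-03]
 [-9.93030096e-01  6.39134087e-03 -1.17687630e-01]
 [ 1.17694582e-01  7.21339846e-04 -9.93049578e-01]] [-0.32706647  0.50360639  0.83043516]
jig [(0.64, [185.5, 241.9])]
slider [(0.55, [248.6, 305.1]), (0.48, [208.2, 245.1]), (0.39, [221.2, 317.0]), (0.32, [194.5, 280.5])]
latch_pin [(0.43, [186.4, 246.5])]
latch_pivot [(0.69, [173.7, 247.0])]
rail [(0.98, [182.9, 226.8])]
pocket [(0.56, [160.9, 236.5]), (0.22, [188.1, 243.1])]
wrist [[ 2.89829057e-01  9.57078428e-01  2.18370283e-05]
 [ 9.19828579e-01 -2.78555105e-01  2.76265159e-01]
 [ 2.64413507e-01 -8.00495840e-02 -9.61081454e-01]] [-0.62545878 -0.03901268  0.38966351]
jig []
slider []
latch_pin []
latch_pivot []
rail []
pocket []
```

Run:
```python
import cv2
a=cv2.imread("pics/top0.png"); 
cv2.imwrite("pics/top0c.png",cv2.resize(a[130:280,170:370],None,fx=4,fy=4,interpolation=cv2.INTER_CUBIC))
a=cv2.imread("pics/scene0.png"); 
cv2.imwrite("pics/scene0c.png",cv2.resize(a[140:290,160:360],None,fx=4,fy=4,interpolation=cv2.INTER_CUBIC))
```

```text
(no output)
```

View pics/top0.png

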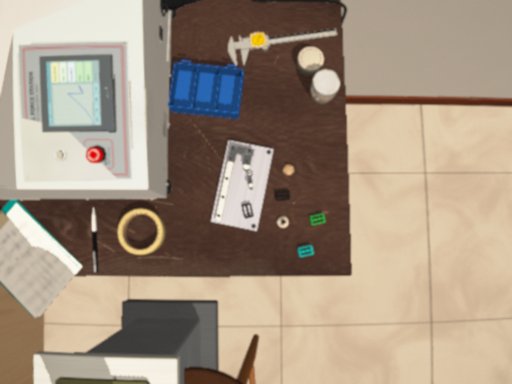

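View pics/top0c.png

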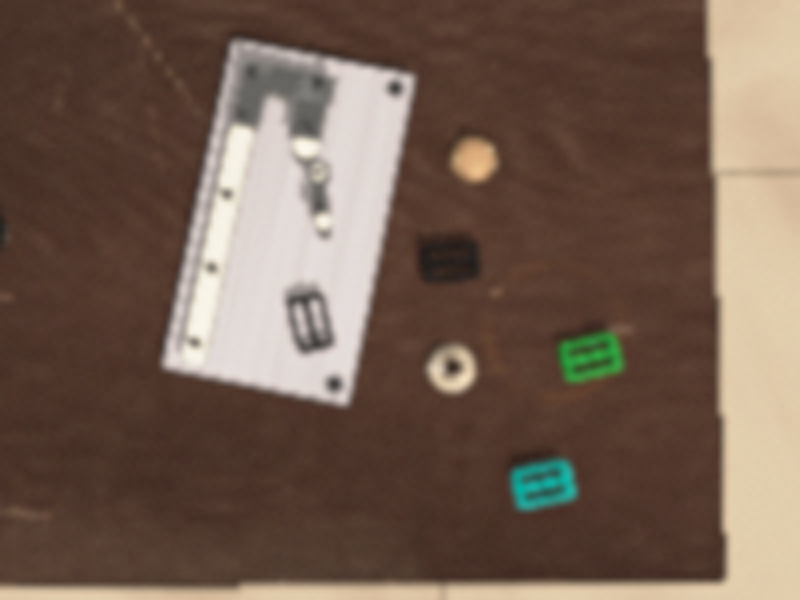

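View pics/scene0c.png

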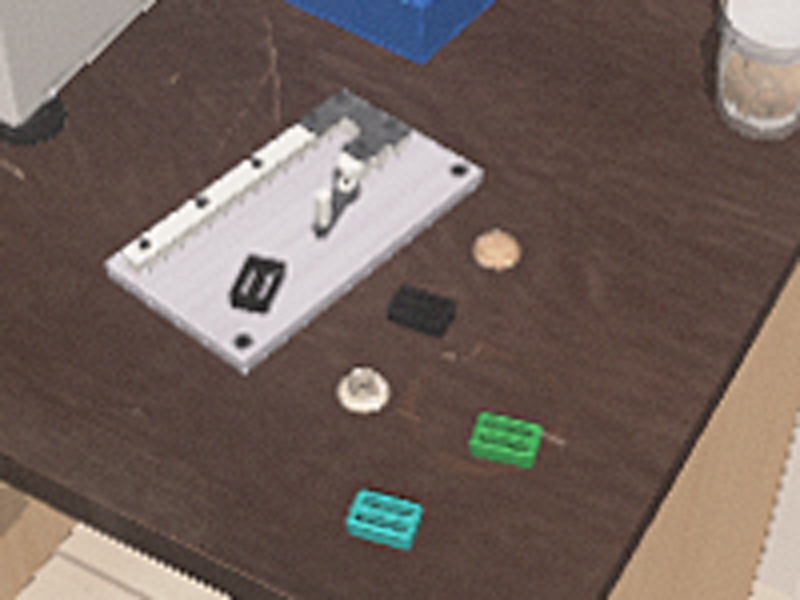

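View pics/scene0.png

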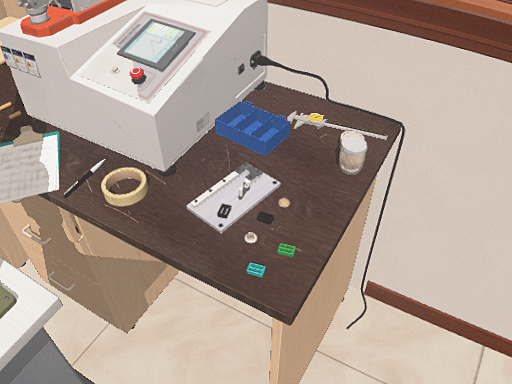

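View pics/wrist0.png

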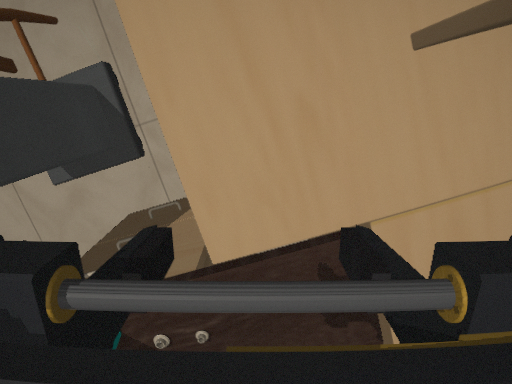

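Top view: the jig is centred at about pixel (242,185). The slider, with its light window, is at (247,210). The latch pin is at about (250,185), the bystanders are to the jig's right, and the pocket is at the upper left. Next I'll triangulate from the corners.

```bash
cat > h.py <<'E'
from plant import r
import numpy as np, cv2
from scipy.optimize import least_squares
from scipy.spatial.transform import Rotation as Ro
def back(d,uv,z):
    uv=np.asarray(uv,float).reshape(-1,1,2)
    n=cv2.undistortPoints(uv,d["intrinsics"],np.array(d["dist_coeffs"]))[:,0]
    R=np.array(d["R"]);t=np.array(d["t"]);C=-R.T@t
    dr=np.c_[n,np.ones(len(n))]@R
    return C+dr*((z-C[2])/dr[:,2])[:,None]
def proj(d,X):
    return cv2.projectPoints(np.asarray(X,float).reshape(-1,1,3),cv2.Rodrigues(np.array(d["R"]))[0],np.array(d["t"]),d["intrinsics"],np.array(d["dist_coeffs"]))[0][:,0]
def jw(p,P): # jig->world, p=(x,y,th)
    P=np.atleast_2d(P).astype(float);c,s=np.cos(p[2]),np.sin(p[2])
    if P.shape[1]==2:P=np.c_[P,np.full(len(P),.01)]
    return np.c_[p[0]+c*P[:,0]-s*P[:,1],p[1]+s*P[:,0]+c*P[:,1],P[:,2]]
def wj(p,X):
    X=np.atleast_2d(X);c,s=np.cos(p[2]),np.sin(p[2]);a=X[:,0]-p[0];b=X[:,1]-p[1]
    return np.c_[c*a+s*b,-s*a+c*b]
E
python3 - <<'E'
from h import *
cor=np.array([[.09,.05],[.09,-.05],[-.09,-.05],[-.09,.05]])
T=r.snapshot("top");S=r.snapshot("scene")
ut=np.array([[232,40],[414,75],[350,405],[163,368]])/4+[170,130]-.375
us=np.array([[345,90],[483,175],[246,363],[107,265]])/4+[160,140]-.375
for d,u in((T,ut),(S,us)):
    X=back(d,u,.01);print(X.round(4).tolist(),X.mean(0))
    f=lambda p:(proj(d,jw(p,cor))-u).ravel()
    o=least_squares(f,[.5,0,0]);print(o.x,o.cost,o.fun.round(1))
f=lambda p:np.r_[(proj(T,jw(p,cor))-ut).ravel(),(proj(S,jw(p,cor))-us).ravel()]
o=least_squares(f,[.5,0,0]);print(o.x,o.cost);p=o.x
print("slider",wj(p,back(T,np.array([[309,320]])/4+[170,130],.018)))
print("pivot",proj(T,jw(p,[[.0265,-.01,.021]])), "pin top jig",wj(p,back(T,np.array([[322,222]])/4+[170,130],.037)))
for n in ["other_slider","eyelet","button"]:
    print(n,[(round(x["p"],2),back(T,[x["centre"][::-1]],.01).round(3).tolist()) for x in r.trace("top",n)])
E
```

```text
[[0.6128, -0.2687, 0.01], [0.5928, -0.3669, 0.01], [0.4159, -0.3313, 0.01], [0.4359, -0.2325, 0.01]] [ 0.51436035 -0.29984075  0.01      ]
[ 0.51434569 -0.29984143 -0.20026654] 0.06692761279718297 [ 0.   0.2 -0.1  0.1 -0.2 -0.1  0.2 -0.1]
[[0.611, -0.2711, 0.01], [0.5878, -0.3698, 0.01], [0.4157, -0.3322, 0.01], [0.4353, -0.2357, 0.01]] [ 0.51244757 -0.30221739  0.01      ]
[ 0.51272222 -0.30216518 -0.2056821 ] 0.7832421291863888 [ 0.2  0.1  0.5 -0.8 -0.1  0.6 -0.5 -0. ]
[ 0.51385951 -0.30079151 -0.20242486] 2.1974913928020086
slider [[-0.05119357 -0.02073889]]
pivot [[249.49336043 172.89810269]] pin top jig [[-0.00137489 -0.01801458]]
other_slider [(0.55, [[0.494, -0.384, 0.01]])]
eyelet [(0.65, [[0.437, -0.377, 0.01]])]
button []
```

```bash
cat >> h.py <<'E'
PJ=[.5139,-.3008,-.2024]
def pose():
    s=r.get_state();return np.array(s["tool_pos"]),Ro.from_quat(s["eef_rot"]),s
def rows(targets,spinref=None):
    """targets: list of (world xyz)"""
    p,R,s=pose();return [np.round(1000*R.inv().apply(np.array(t)-p),1).tolist() for t in targets]
def info(pj=PJ):
    p,R,s=pose();x=R.as_matrix();print("tcp",p.round(4),"jig",(wj(pj,p)*1000).round(1),"toolx ang-jig deg",np.degrees(np.arctan2(x[1,0],x[0,0])-pj[2]).round(2),"tilt",x[:,1].round(3),"F",np.round(s["contact_force"],1),"t",s["clock"],"op",round(s["opening"],3))
E
python3 - <<'E'
from h import *
info();p,R,s=pose();print(R.as_matrix().round(3)); print(rows([[.25,.4,.3],[.36,.15,.3],[.40,0,.3],[.42,-.2,.3],[.4643,-.29,.3]]))
T=r.snapshot("top");print(back(T,[[168,190],[168,198],[100,198]],0),back(T,[[168,198],[162,190]],.2))
E
```

```text
tcp [0.181  0.5982 0.2467] jig [[-506.8  813.8]] toolx ang-jig deg 84.76 tilt [ 0.  0. -1.] F [-0.   0.1  0.4] t 1.3 op 1.002
[[ 0.29   0.    -0.957]
 [ 0.957  0.     0.29 ]
 [ 0.    -1.    -0.   ]]
[[-169.7, -53.3, -123.4], [-377.2, -53.3, -301.1], [-509.1, -53.3, -382.9], [-694.8, -53.3, -460.0], [-768.1, -53.3, -528.4]]
[[ 0.50500968 -0.1388504   0.        ]
 [ 0.48760485 -0.13917287  0.        ]
 [ 0.48835976  0.01165361  0.        ]] [[ 0.46784272 -0.18257189  0.2       ]
 [ 0.4813721  -0.17215348  0.2       ]]
```

```bash
python3 -m inch '-35 -15 -30 5; -75 -30 -60 10; -115 -45 -90 15; -150 -53 -120 20; -190 -53 -150 25; -230 -53 -185 30; -265 -53 -215 35; -305 -53 -245 40; -340 -53 -275 45; -377 -53 -301 50' -1
python3 - <<'E'
from h import *
info();print(rows([[.40,0,.3],[.42,-.17,.3],[.45,-.29,.3]]))
E
```

```text
clock: 2.35
tool_pos: [0.3609, 0.1486, 0.3001]
eef_rot: [-0.693, -0.141, 0.14, 0.693]
contact_force: [0.9, 0.7, -0.3]
opening: 0.118
tcp [0.3609 0.1486 0.3001] jig [[-240.2  409.4]] toolx ang-jig deg 34.54 tilt [ 0.002  0.001 -1.   ] F [ 0.9  0.7 -0.3] t 2.35 op 0.118
[[-21.9, 0.1, -152.1], [-69.7, -0.1, -316.4], [-88.9, -0.1, -438.6]]
```

```bash
python3 -m inch '-7 0 -45 4; -14 0 -90 8; -21 0 -140 12; -35 0 -190 16; -48 0 -240 20; -60 0 -285 24; -70 0 -325 28; -77 0 -365 32; -84 0 -405 34.8; -89 0 -440 34.8' -1
python3 - <<'E'
from h import *
info();
for c in ["wrist","top","scene"]:
    d=r.snapshot(c); cv2.imwrite(f"pics/{c}1.png",d["frame"][:,:,::-1])
    if c=="wrist":print(proj(d,jw(PJ,[[.09,.05,.01],[.09,-.05,.01],[-.09,-.05,.01],[-.09,.05,.01],[-.051,-.021,.019]])).round(0))
E
```

```text
clock: 3.35
tool_pos: [0.4513, -0.2915, 0.2998]
eef_rot: [0.704, -0.072, 0.073, -0.703]
contact_force: [0.1, 0.3, -0.3]
opening: 0.003
tcp [ 0.4513 -0.2915  0.2998] jig [[-63.2  -3.5]] toolx ang-jig deg -0.16 tilt [ 0.    -0.001 -1.   ] F [ 0.1  0.3 -0.3] t 3.35 op 0.003
[[366. 116.]
 [360. 186.]
 [237. 187.]
 [235. 116.]
 [264. 168.]]
```

View pics/wrist1.png

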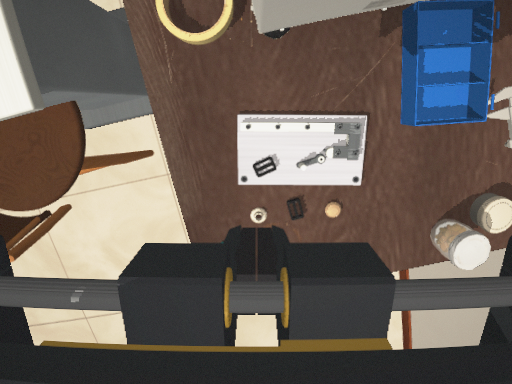

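View pics/scene1.png

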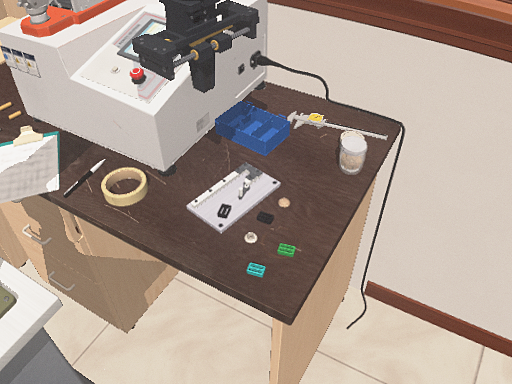

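```bash
python3 -m inch '3 40 -12 0; 6 80 -24 0; 10 120 -36 0; 13 150 -48 0; 13 170 -48 0; 13 170 -48 0' -1
python3 - <<'E'
from h import *
info();
d=r.snapshot("wrist"); cv2.imwrite(f"pics/wrist2.png",cv2.resize(d["frame"][:,:,::-1],None,fx=1.5,fy=1.5,interpolation=cv2.INTER_CUBIC))
print(proj(d,jw(PJ,[[.09,.05,.01],[.09,-.05,.01],[-.09,-.05,.01],[-.09,.05,.01],[-.051,-.021,.019],[.0265,-.01,.021]])).round(0)*1.5)
E
```

```text
clock: 4.1
tool_pos: [0.4529, -0.3361, 0.1273]
eef_rot: [-0.702, 0.073, -0.069, 0.705]
contact_force: [-0.4, 0.7, -0.2]
opening: 0.004
tcp [ 0.4529 -0.3361  0.1273] jig [[-52.7 -46.9]] toolx ang-jig deg 0.04 tilt [-0.005  0.005 -1.   ] F [-0.4  0.7 -0.2] t 4.1 op 0.004
[[648.  109.5]
 [624.  288. ]
 [319.5 286.5]
 [313.5 106.5]
 [385.5 241.5]
 [529.5 222. ]]
```

View pics/wrist2.png

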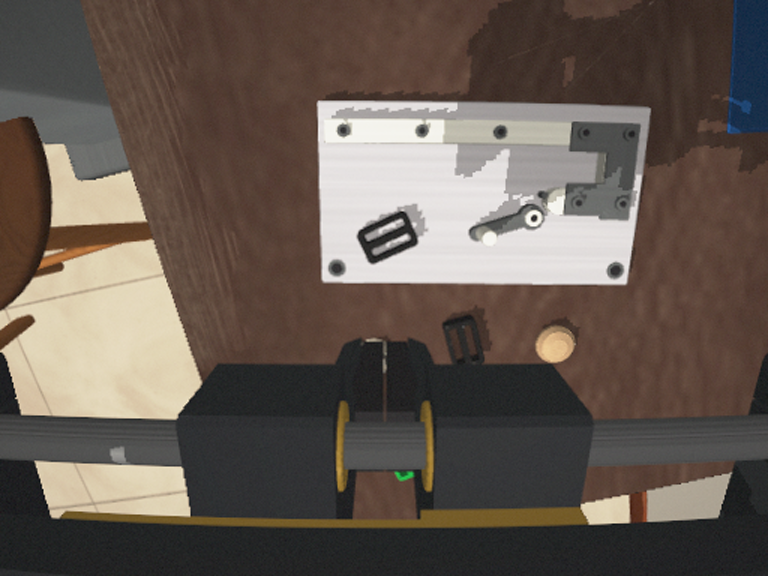

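The wrist picture shows the jig's corners at about (318,101), (650,107), (627,285) and (321,283) in the enlarged frame. The slider is at (387,238) turned about 25°, the latch is open with its pin at (488,238), and the fingers at (385,345) are clear of everything. I'll refit the jig from this view.

Run:
```python
from h import *
d=r.snapshot("wrist"); a=d["frame"][:,:,::-1];info()
cv2.imwrite("pics/wrist3.png",cv2.resize(a[55:200,200:440],None,fx=3.3,fy=3.3,interpolation=cv2.INTER_CUBIC))
np.savez("w3.npz",**{k:np.array(v) for k,v in d.items()})
print(proj(d,jw(PJ,[[.09,.05,.01],[.09,-.05,.01],[-.09,-.05,.01],[-.09,.05,.01]])).round(1))
print([(x["p"],x["centre"]) for x in r.tip_of("wrist","slider")],[(x["p"],x["centre"]) for x in r.tip_of("wrist","latch_pin")])
```

```text
tcp [ 0.4546 -0.3376  0.1301] jig [[-50.7 -47.9]] toolx ang-jig deg 0.05 tilt [-0.     0.001 -1.   ] F [ 0.3 -0.3  0.9] t 4.2 op 0.001
[[428.7  72.7]
 [413.5 190.6]
 [211.5 190.3]
 [207.   69.9]]
[(0.64, [155.4, 256.1])] [(0.89, [159.7, 319.9])]
```

View pics/wrist3.png

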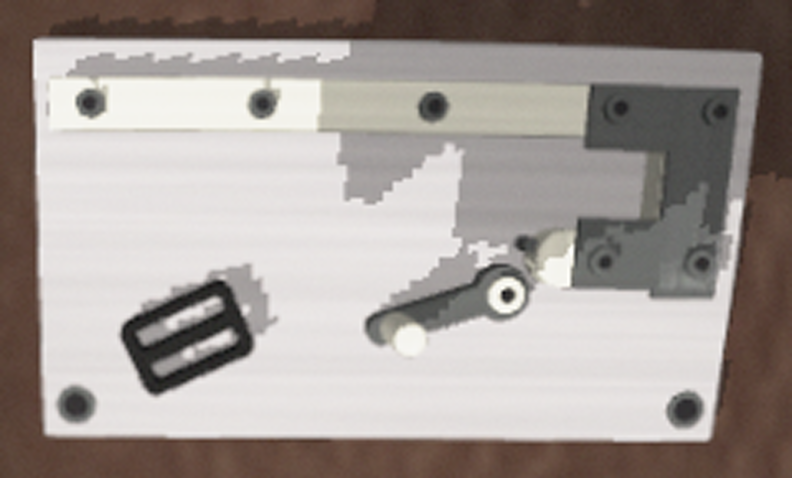

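Run:
```python
from h import *
d=dict(np.load("w3.npz"))
cor=np.array([[.09,.05],[.09,-.05],[-.09,-.05],[-.09,.05]])
u=np.array([[761,52],[713,441],[44,436],[34,39]])/3.3+[200,55]-.35
o=least_squares(lambda p:(proj(d,jw(p,cor))-u).ravel(),PJ);print(o.x.round(4).tolist(),o.fun.round(1));p=o.x
c=lambda q:np.array(q)/3.3+[200,55]-.35
S=wj(p,back(d,c([[122,328],[223,280],[254,349],[152,394]]),.019));print("slider corners",S*1000,S.mean(0)*1000)
print("ang",np.degrees(np.arctan2(*(S[1]-S[0])[::-1])),np.degrees(np.arctan2(*(S[2]-S[3])[::-1])))
print("pintop",wj(p,back(d,c([[409,338]]),.037))*1000,"pivot",wj(p,back(d,c([[508,296]]),.021))*1000)
print("rail line",wj(p,back(d,c([[50,128],[320,130],[585,135]]),.0205))*1000)
```

```text
[0.516, -0.2988, -0.2068] [ 1.  -0.2 -0.3  0.1  0.   0.5 -0.7 -0.2]
slider corners [[-68.3225384  -19.15324241]
 [-43.38788358  -7.13908404]
 [-35.3915743  -24.25979866]
 [-60.92557862 -35.9350305 ]] [-52.00689372 -21.6217889 ]
ang 25.725963836074857 24.571893155952225
pintop [[ -0.68494888 -18.12527653]] pivot [[ 26.77324151 -10.16406056]]
rail line [[-84.72903091  28.65750246]
 [-21.04796397  28.51820517]
 [ 42.39209695  28.4289601 ]]
```

```bash
sed -i 's/^PJ=.*/PJ=[.515,-.2998,-.2045]/' h.py; python3 -m inch '0 0 -3 0; 0 0 -6 0; -1 30 -6 0; -1 60 -6 0; -1 85 -6 0; -1 100 -6 0; -1 109 -6 0; -1 109 -6 0' -1
python3 - <<'E'
from h import *
info();
d=r.snapshot("wrist"); cv2.imwrite(f"pics/wrist4.png",cv2.resize(d["frame"][:,:,::-1],None,fx=1.5,fy=1.5,interpolation=cv2.INTER_CUBIC))
d=r.snapshot("scene"); cv2.imwrite(f"pics/scene4.png",cv2.resize(d["frame"][130:280,160:360,::-1],None,fx=4,fy=4,interpolation=cv2.INTER_CUBIC))
info()
E
```

```text
clock: 5.1
tool_pos: [0.4518, -0.3446, 0.0202]
eef_rot: [-0.703, 0.072, -0.071, 0.704]
contact_force: [0.6, -0.5, 0.1]
opening: 0.005
tcp [ 0.4518 -0.3446  0.0202] jig [[-52.7 -56.7]] toolx ang-jig deg 0.08 tilt [-0.001  0.001 -1.   ] F [ 0.6 -0.5  0.1] t 5.1 op 0.005
tcp [ 0.4525 -0.3451  0.0214] jig [[-52. -57.]] toolx ang-jig deg 0.08 tilt [ 0.001 -0.001 -1.   ] F [-0.2  0.3 -0.4] t 5.2 op 0.005
```

View pics/wrist4.png

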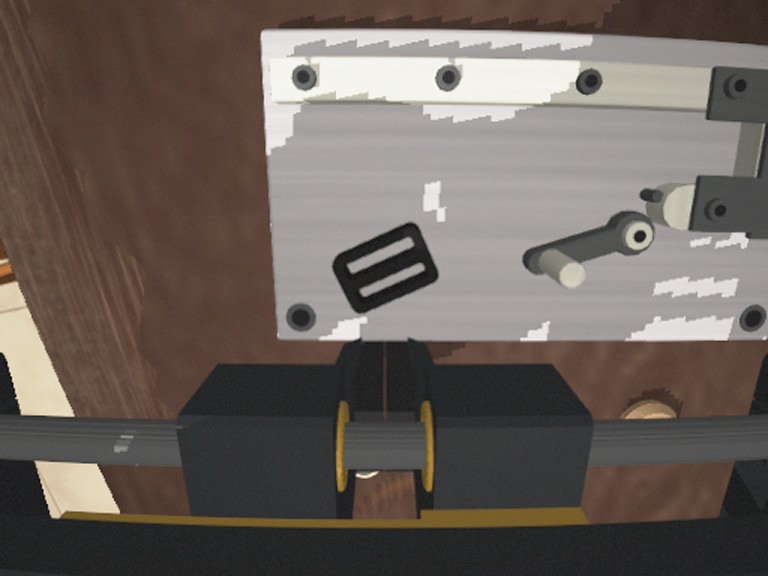

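View pics/scene4.png

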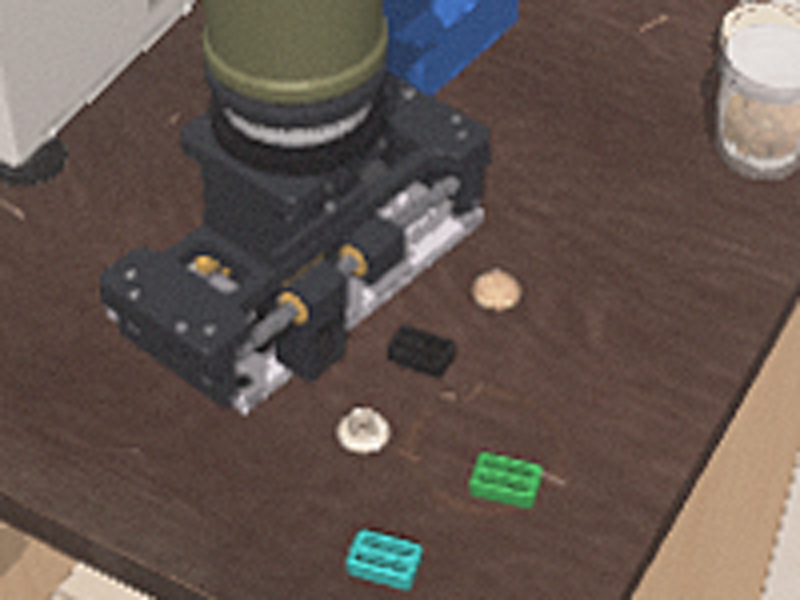

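```bash
python3 -m inch '0 0 6 0; 0 0 11 0; 0 0 16 0; 0 0 21 0; 0 0 26 0; 0 0 31 0; 0 0 36 0; 0 0 41 0; 0 0 45 0; 0 0 47 0' -1
python3 - <<'E'
from h import *
info()
d=r.snapshot("wrist"); cv2.imwrite(f"pics/wrist5.png",cv2.resize(d["frame"][:,:,::-1],None,fx=1.5,fy=1.5,interpolation=cv2.INTER_CUBIC))
info()
E
```

```text
clock: 6.2
tool_pos: [0.4617, -0.2979, 0.0206]
eef_rot: [-0.703, 0.071, -0.071, 0.704]
contact_force: [0.3, -1.2, 0.1]
opening: 0.007
tcp [ 0.4617 -0.2979  0.0206] jig [[-52.6  -9. ]] toolx ang-jig deg 0.12 tilt [-0.  0. -1.] F [ 0.3 -1.2  0.1] t 6.2 op 0.007
tcp [ 0.4617 -0.2977  0.0206] jig [[-52.6  -8.8]] toolx ang-jig deg 0.12 tilt [-0.     0.001 -1.   ] F [ 0.3 -0.2 -1.2] t 6.25 op 0.006
```

View pics/wrist5.png

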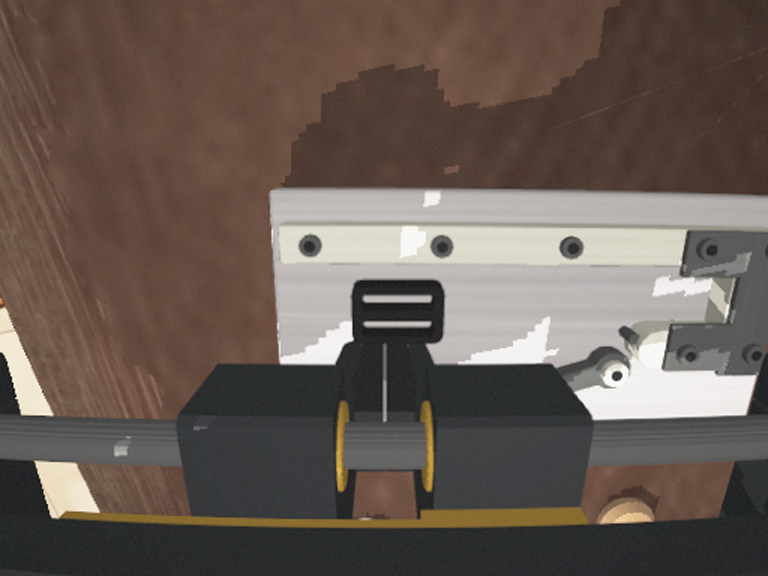

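The slider is now square to the fingers and centred at about (398,312). About 6 mm is left to the rail edge at row 264.

```bash
python3 -m inch '0 0 2 0; 0 0 4 0; 0 0 5 0; 0 0 6 0; 0 0 7 0; 0 0 8 0; 0 0 9 0; 0 0 9 0; 0 0 9 0' -1
python3 - <<'E'
from h import *
info()
d=r.snapshot("wrist"); cv2.imwrite(f"pics/wrist6.png",cv2.resize(d["frame"][:,:,::-1],None,fx=1.5,fy=1.5,interpolation=cv2.INTER_CUBIC))
info()
E
```

```text
clock: 7.15
tool_pos: [0.4632, -0.2904, 0.0207]
eef_rot: [0.704, -0.072, 0.072, -0.703]
contact_force: [-1.3, -2.5, -0.3]
opening: 0.006
tcp [ 0.4632 -0.2904  0.0207] jig [[-52.7  -1.3]] toolx ang-jig deg 0.05 tilt [-0.    -0.001 -1.   ] F [-1.3 -2.5 -0.3] t 7.15 op 0.006
tcp [ 0.4631 -0.2903  0.0207] jig [[-52.7  -1.3]] toolx ang-jig deg 0.05 tilt [-0.    -0.001 -1.   ] F [-1.1 -3.2 -0.2] t 7.2 op 0.008
```

View pics/wrist6.png

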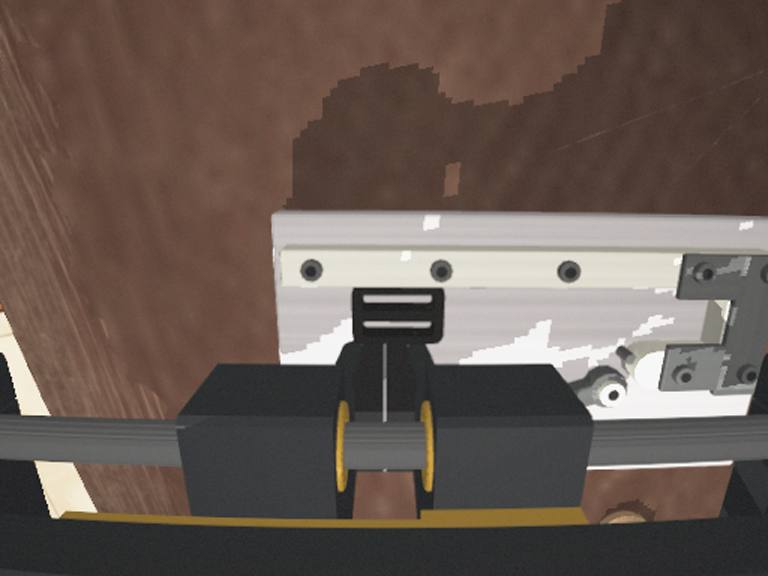

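```bash
python3 -m inch '0 0 1 0; 0 0 1 0; 0 0 1 0; 0 0 -3 0; -3 0 -8 0; -15 0 -8 0; -30 0 -8 0; -40 0 -8 0; -40 0 5 0; -40 0 17 0' -1
python3 - <<'E'
from h import *
d=r.snapshot("wrist"); d=r.snapshot("wrist"); cv2.imwrite(f"pics/wrist7.png",cv2.resize(d["frame"][:,:,::-1],None,fx=1.5,fy=1.5,interpolation=cv2.INTER_CUBIC))
info()
E
```

```text
clock: 8.2
tool_pos: [0.4284, -0.2638, 0.0207]
eef_rot: [-0.703, 0.071, -0.072, 0.704]
contact_force: [1.0, 0.1, 0.6]
opening: 0.009
tcp [ 0.4287 -0.2632  0.0207] jig [[-91.9  18.3]] toolx ang-jig deg 0.23 tilt [ 0.001  0.001 -1.   ] F [-0.5 -0.1  0.1] t 8.3 op 0.006
```

View pics/wrist7.png

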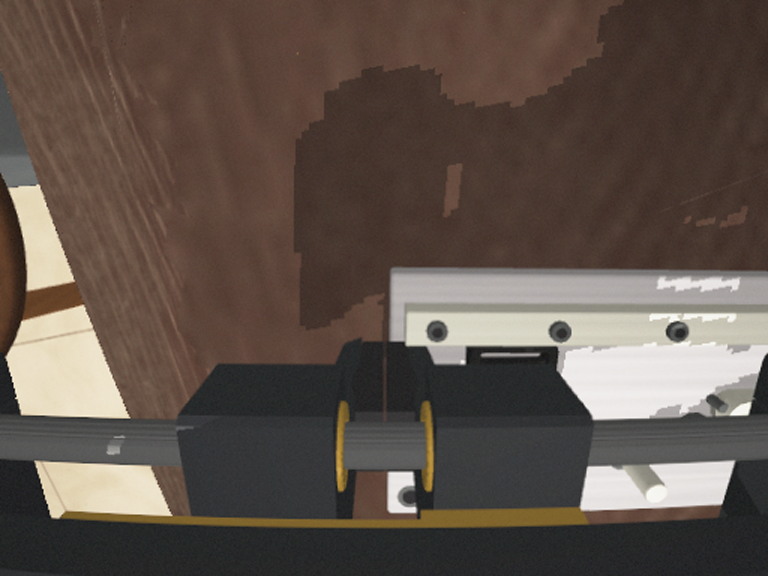

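```bash
python3 -m inch '0 0 -2 0; 5 0 -2 0; 10 0 -2 0; 15 0 -2 0; 21 0 -2 0; 27 0 -2 0; 33 0 -2 0; 39 0 -2 0; 45 0 -2 0; 50 0 -2 0' -1
python3 - <<'E'
from h import *
info()
d=r.snapshot("wrist"); cv2.imwrite(f"pics/wrist8.png",cv2.resize(d["frame"][:,:,::-1],None,fx=1.5,fy=1.5,interpolation=cv2.INTER_CUBIC))
info()
E
```

```text
clock: 9.3
tool_pos: [0.4768, -0.2771, 0.0207]
eef_rot: [-0.703, 0.072, -0.072, 0.703]
contact_force: [0.1, 0.1, -0.6]
opening: 0.002
tcp [ 0.4768 -0.2771  0.0207] jig [[-42.   14.4]] toolx ang-jig deg 0.09 tilt [ 0. -0. -1.] F [ 0.1  0.1 -0.6] t 9.3 op 0.002
tcp [ 0.4779 -0.2773  0.0207] jig [[-40.9  14.5]] toolx ang-jig deg 0.12 tilt [ 0.002 -0.001 -1.   ] F [ 0.7 -1.   0.7] t 9.35 op 0.008
```

View pics/wrist8.png

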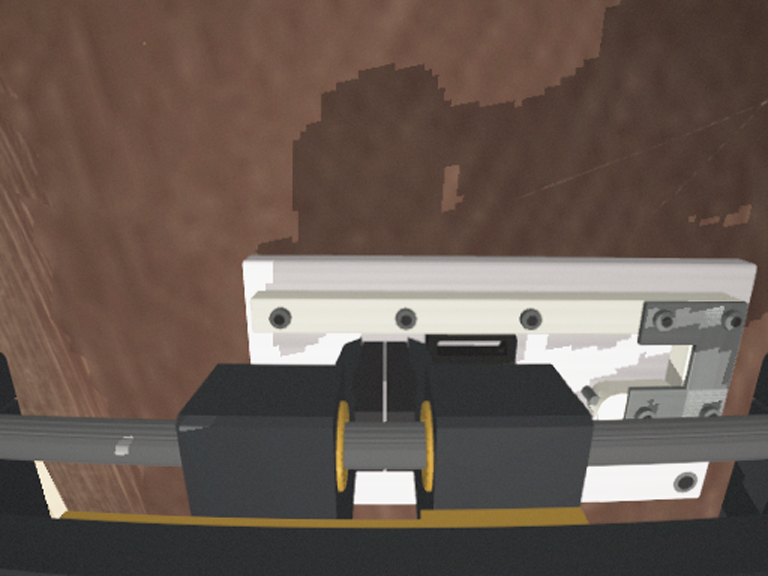

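```bash
python3 -m inch '4 0 0.5 0; 8 0 1 0; 13 0 1.5 0; 18 0 2 0; 23 0 2 0; 28 0 2 0; 33 0 2 0; 38 0 2 0; 43 0 2 0; 46 0 2 0' -1
python3 - <<'E'
from h import *
info()
d=r.snapshot("wrist"); cv2.imwrite(f"pics/wrist9.png",cv2.resize(d["frame"][:,:,::-1],None,fx=1.5,fy=1.5,interpolation=cv2.INTER_CUBIC))
info()
E
```

```text
clock: 10.35
tool_pos: [0.5223, -0.2844, 0.0207]
eef_rot: [0.703, -0.071, 0.072, -0.703]
contact_force: [0.4, -0.1, 0.0]
opening: 0.004
tcp [ 0.5223 -0.2844  0.0207] jig [[ 4.  16.5]] toolx ang-jig deg 0.09 tilt [ 0. -0. -1.] F [ 0.4 -0.1  0. ] t 10.35 op 0.004
tcp [ 0.5227 -0.2845  0.0207] jig [[ 4.5 16.5]] toolx ang-jig deg 0.11 tilt [ 0.001 -0.    -1.   ] F [1.4 0.2 0.4] t 10.4 op 0.008
```

View pics/wrist9.png

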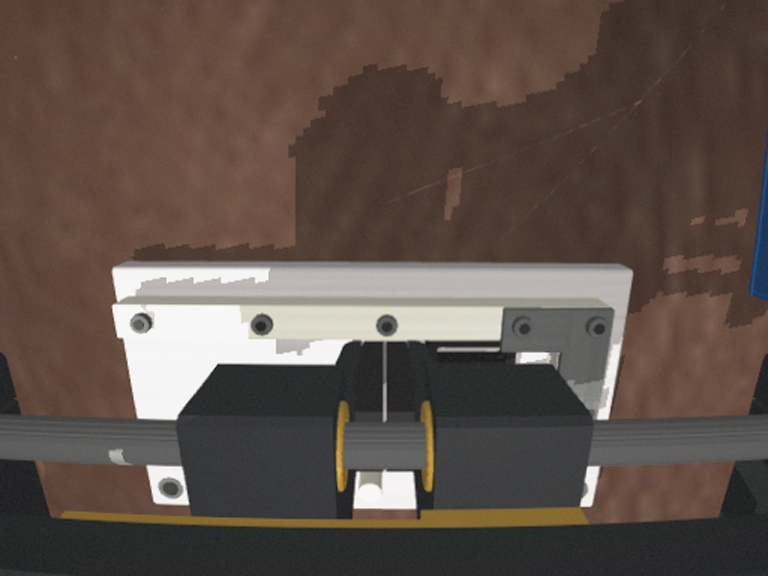

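The slider is against the rail and part-way under the lip, with its front at about col 514. The end stop is at about col 560, so roughly 14 mm remains.

```bash
python3 -m inch '2 0 0 0; 4 0 0 0; 6 0 0 0; 8 0 0 0; 9 0 0 0; 10 0 0 0; 11 0 0 0; 11 0 0 0' -1
python3 - <<'E'
from h import *
info()
d=r.snapshot("wrist"); cv2.imwrite(f"pics/wrist10.png",cv2.resize(d["frame"][190:260,300:440,::-1],None,fx=5,fy=5,interpolation=cv2.INTER_CUBIC))
info()
E
```

```text
clock: 11.2
tool_pos: [0.5325, -0.2866, 0.0207]
eef_rot: [-0.703, 0.072, -0.072, 0.703]
contact_force: [-0.0, 0.1, -0.9]
opening: 0.005
tcp [ 0.5325 -0.2866  0.0207] jig [[14.5 16.5]] toolx ang-jig deg 0.08 tilt [ 0.  0. -1.] F [-0.   0.1 -0.9] t 11.2 op 0.005
tcp [ 0.5325 -0.2866  0.0207] jig [[14.4 16.5]] toolx ang-jig deg 0.09 tilt [ 0.  0. -1.] F [0.3 0.1 0.3] t 11.25 op 0.001
```

View pics/wrist10.png

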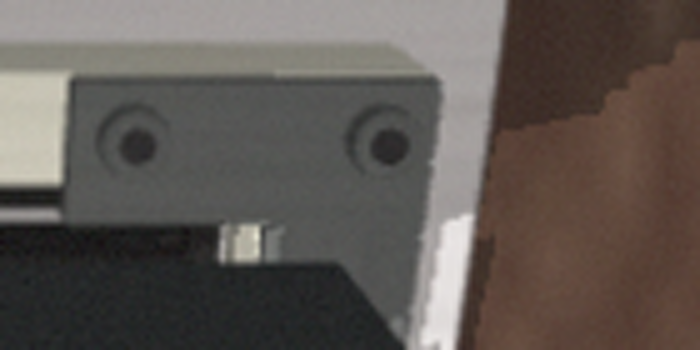

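```bash
python3 -m inch '1 0 0 0; 2 0 0 0; 3 0 0 0; 3.5 0 0 0; 4 0 0 0; 4.5 0 0 0; 5 0 0 0; 5 0 0 0' -1
python3 - <<'E'
from h import *
info()
d=r.snapshot("wrist"); cv2.imwrite(f"pics/wrist11.png",cv2.resize(d["frame"][190:260,300:440,::-1],None,fx=5,fy=5,interpolation=cv2.INTER_CUBIC))
info()
E
```

```text
clock: 12.05
tool_pos: [0.5357, -0.2873, 0.0206]
eef_rot: [-0.703, 0.073, -0.071, 0.704]
contact_force: [-4.3, 0.9, 3.7]
opening: 0.005
tcp [ 0.5357 -0.2873  0.0206] jig [[17.7 16.5]] toolx ang-jig deg 0.06 tilt [-0.003  0.001 -1.   ] F [-4.3  0.9  3.7] t 12.05 op 0.005
tcp [ 0.5357 -0.2872  0.0206] jig [[17.7 16.5]] toolx ang-jig deg 0.07 tilt [-0.003  0.001 -1.   ] F [-5.  2.  4.] t 12.1 op 0.003
```

View pics/wrist11.png

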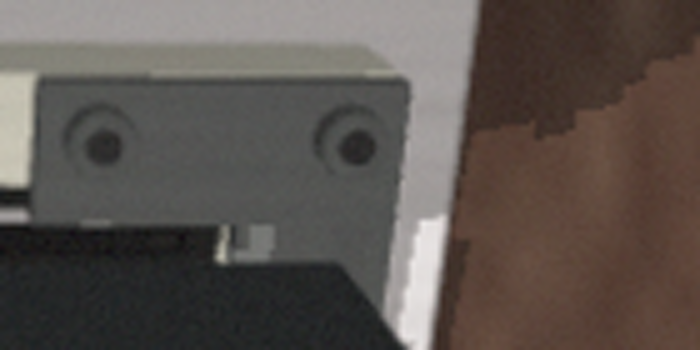

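```bash
python3 -m inch '0.5 0 0 0; 1 0 0 0; 1.5 0 0 0; 1.5 0 0 0' -1
python3 - <<'E'
from h import *
info()
d=r.snapshot("scene"); cv2.imwrite(f"pics/scene12.png",cv2.resize(d["frame"][130:280,160:360,::-1],None,fx=4,fy=4,interpolation=cv2.INTER_CUBIC))
E
python3 -m inch '-1 0 0 0; -4 0 0 0; -10 0 0 0; -25 0 0 0; -40 0 0 0; -40 -20 -20 0; -40 -40 -40 0; -40 -60 -60 0; -40 -60 -60 0'
python3 - <<'E'
from h import *
info()
d=r.snapshot("wrist"); d=r.snapshot("wrist"); cv2.imwrite(f"pics/wrist12.png",cv2.resize(d["frame"][:,:,::-1],None,fx=1.5,fy=1.5,interpolation=cv2.INTER_CUBIC))
np.savez("w12.npz",**{k:np.array(v) for k,v in d.items()})
cv2.imwrite(f"pics/wrist12c.png",cv2.resize(d["frame"][60:220,210:450,::-1],None,fx=3.3,fy=3.3,interpolation=cv2.INTER_CUBIC))
E
```

```text
clock: 12.5
tool_pos: [0.5357, -0.2873, 0.0205]
eef_rot: [-0.703, 0.074, -0.07, 0.704]
contact_force: [-8.1, 1.6, 6.4]
opening: 0.006
tcp [ 0.5357 -0.2873  0.0205] jig [[17.8 16.5]] toolx ang-jig deg 0.04 tilt [-0.006  0.002 -1.   ] F [-8.1  1.6  6.4] t 12.5 op 0.006
clock: 13.45
tool_pos: [0.4882, -0.3439, 0.0834]
eef_rot: [0.706, -0.071, 0.075, -0.701]
contact_force: [-0.5, -0.1, -0.5]
opening: 0.004
tcp [ 0.4882 -0.3439  0.0834] jig [[-17.3 -48.6]] toolx ang-jig deg -0.17 tilt [ 0.005 -0.007 -1.   ] F [-0.5 -0.1 -0.5] t 13.45 op 0.004
```

View pics/wrist12.png

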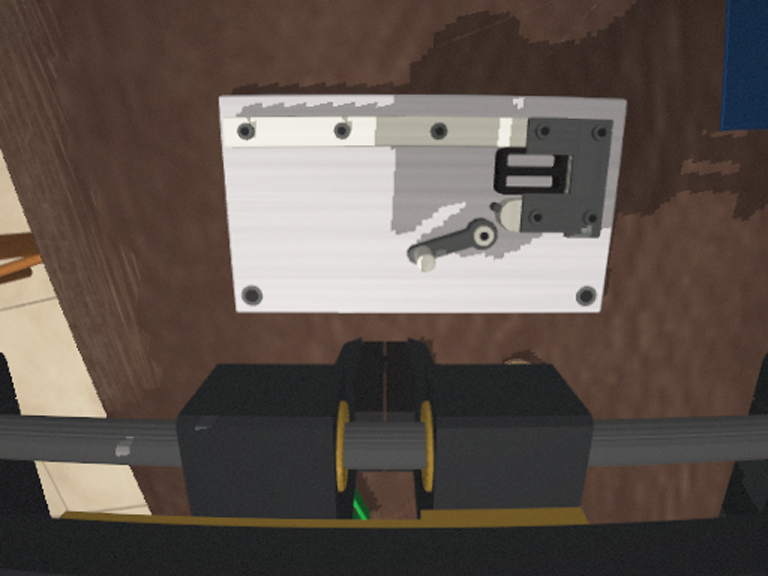

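View pics/wrist12c.png

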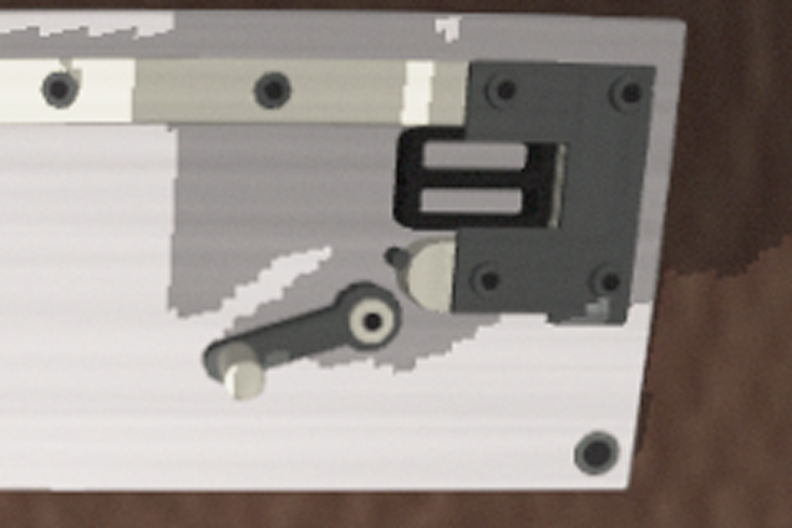

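The slider sits square in the pocket, against the rail and end stop, and the latch is untouched. I'll check it numerically.

Run:
```python
from h import *
d=dict(np.load("w12.npz"))
c=lambda q:np.array(q)/3.3+[210,60]-.35
cor=np.array([[.09,.05],[.09,-.05],[-.09,-.05],[-.09,.05]])
u=np.array([[627,99],[600,312.5],[237,312.5],[219,96]])/1.5-.17
o=least_squares(lambda p:(proj(d,jw(p,cor))-u).ravel(),PJ);p=o.x;print(p.round(4),o.fun.round(1))
print("slider rear edge",wj(p,back(d,c([[395,180]]),.019))*1000,"front",wj(p,back(d,c([[556,190]]),.019))*1000,"y edges",wj(p,back(d,c([[440,127],[425,228]]),.019))*1000)
print("pin",wj(p,back(d,c([[245,381]]),.037))*1000,"pivot",wj(p,back(d,c([[372,321]]),.021))*1000)
info()
```

```text
[ 0.5162 -0.299  -0.2077] [ 0.7 -0.1  0.8  0.4 -0.6  0.4 -0.8 -0.3]
slider rear edge [[29.71054666 17.84426086]] front [[62.01244585 16.33073915]] y edges [[37.90694057 27.99906215]
 [36.2808779   8.60246081]]
pin [[ -0.44710268 -18.35349029]] pivot [[26.322595   -9.74242714]]
tcp [ 0.488  -0.3383  0.0806] jig [[-18.6 -43.1]] toolx ang-jig deg 0.07 tilt [ 0.001  0.    -1.   ] F [-0.8  0.1 -0. ] t 13.55 op 0.003
```

```bash
python3 -m inch '10 0 2 0; 20.5 10 2 0; 20.5 30 2 0; 20.5 45 2 0; 20.5 48.5 2 0; 20.5 48.5 6 0; 20.5 48.5 10 0; 20.5 48.5 14 0; 20.5 48.5 18 0; 20.5 48.5 22 0' -1
python3 - <<'E'
from h import *
info()
d=r.snapshot("wrist"); cv2.imwrite(f"pics/wrist13.png",cv2.resize(d["frame"][:,:,::-1],None,fx=1.5,fy=1.5,interpolation=cv2.INTER_CUBIC))
E
```

```text
clock: 14.55
tool_pos: [0.5116, -0.3216, 0.0327]
eef_rot: [0.704, -0.072, 0.072, -0.703]
contact_force: [-2.3, -2.2, 1.1]
opening: 0.006
tcp [ 0.5116 -0.3216  0.0327] jig [[  1.1 -22.1]] toolx ang-jig deg 0.05 tilt [-0.    -0.001 -1.   ] F [-2.3 -2.2  1.1] t 14.55 op 0.006
```

View pics/wrist13.png

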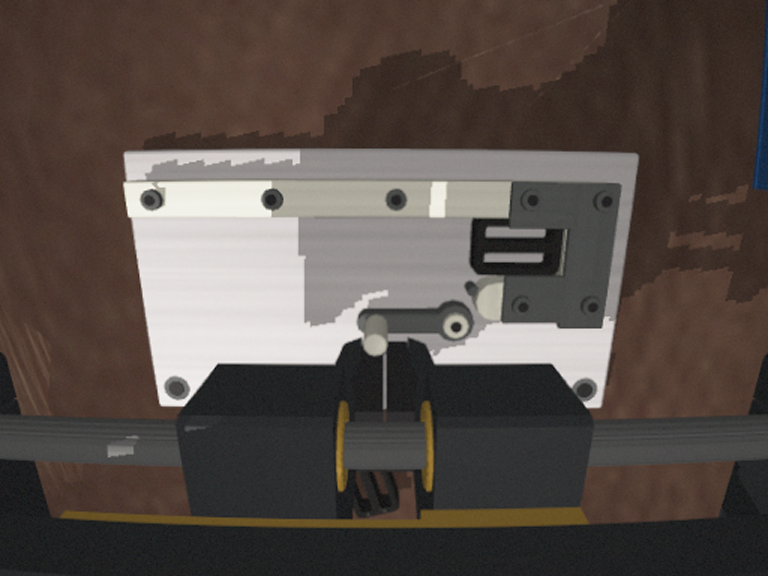

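The pin is against the fingertips at (375,340), and the latch has swung to about 1.57. I'll keep pushing.

```bash
python3 -m inch '0 0 3 0; 0 0 6 0; 0 0 9 0; 0 0 12 0; 0 0 15 0; 0 0 17 0; 0 0 19 0; 0 0 20 0; 0 0 20 0' -1
python3 - <<'E'
from h import *
info()
d=r.snapshot("wrist"); cv2.imwrite(f"pics/wrist14.png",cv2.resize(d["frame"][:,:,::-1],None,fx=1.5,fy=1.5,interpolation=cv2.INTER_CUBIC))
E
```

```text
clock: 15.5
tool_pos: [0.5167, -0.3024, 0.0324]
eef_rot: [0.704, -0.071, 0.072, -0.703]
contact_force: [1.0, -3.8, 0.5]
opening: 0.005
tcp [ 0.5167 -0.3024  0.0324] jig [[ 2.2 -2.2]] toolx ang-jig deg 0.07 tilt [ 0.002 -0.002 -1.   ] F [ 1.  -3.8  0.5] t 15.5 op 0.005
```

View pics/wrist14.png

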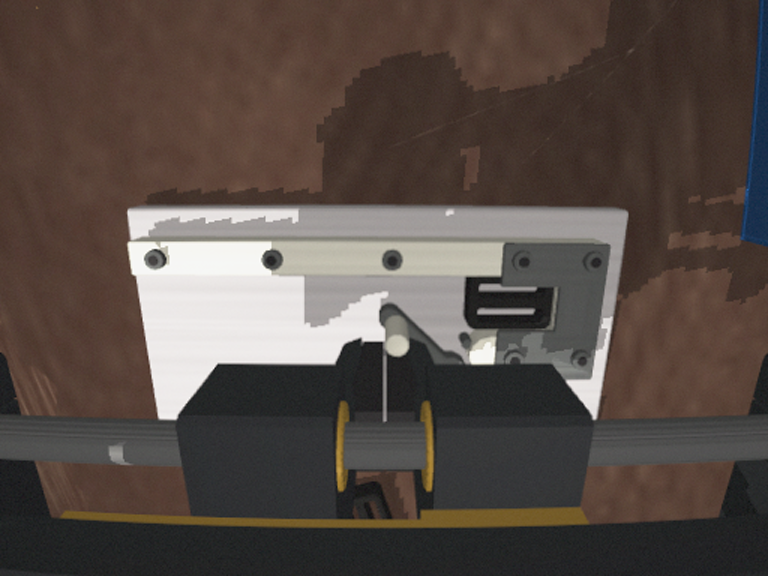

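```bash
python3 -m inch '0 0 -5 0; -5 0 -6 0; -20 0 -6 0; -22 0 -4 0; -22 0 8 0; -22 0 19 0; -22 0 19 0; -18 0 19 0; -14 0 19 0; -10 0 19 0' -1
python3 - <<'E'
from h import *
info()
d=r.snapshot("wrist"); cv2.imwrite(f"pics/wrist15.png",cv2.resize(d["frame"][:,:,::-1],None,fx=1.5,fy=1.5,interpolation=cv2.INTER_CUBIC))
E
```

```text
clock: 16.55
tool_pos: [0.5086, -0.2799, 0.0319]
eef_rot: [-0.703, 0.073, -0.07, 0.704]
contact_force: [-4.4, 4.8, 2.8]
opening: 0.006
tcp [ 0.5086 -0.2799  0.0319] jig [[-10.3  18.2]] toolx ang-jig deg 0.08 tilt [-0.004  0.003 -1.   ] F [-4.4  4.8  2.8] t 16.55 op 0.006
```

View pics/wrist15.png

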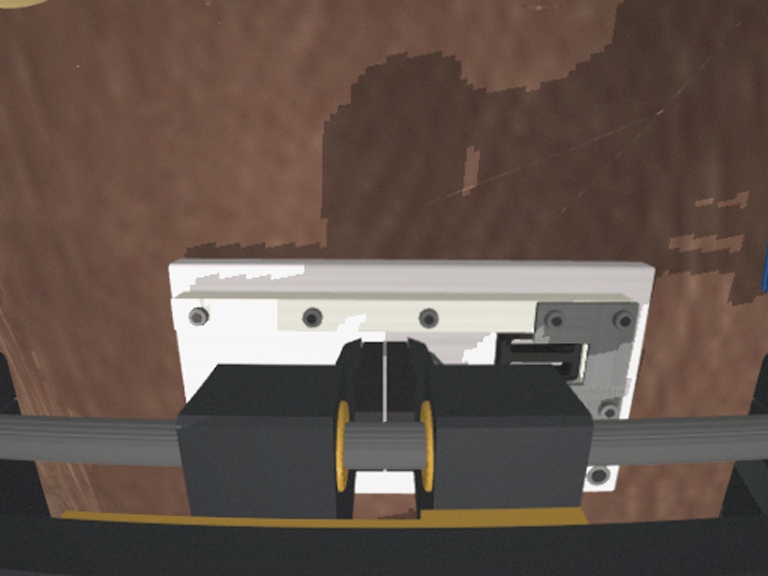

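```bash
python3 -m inch '3 0 0 0; 6 0 0 0; 9 0 0 0; 11 0 0 0; 13 0 0 0; 14.5 0 0 0; 16 0 0 0; 17 0 0 0; 18 0 0 0; 18 0 0 0' -1
python3 - <<'E'
from h import *
info()
d=r.snapshot("wrist"); cv2.imwrite(f"pics/wrist16.png",cv2.resize(d["frame"][:,:,::-1],None,fx=1.5,fy=1.5,interpolation=cv2.INTER_CUBIC))
E
```

```text
clock: 17.6
tool_pos: [0.5266, -0.2846, 0.0321]
eef_rot: [-0.703, 0.072, -0.071, 0.704]
contact_force: [-4.2, 1.8, 2.7]
opening: 0.001
tcp [ 0.5266 -0.2846  0.0321] jig [[ 8.3 17.3]] toolx ang-jig deg 0.06 tilt [-0.002  0.001 -1.   ] F [-4.2  1.8  2.7] t 17.6 op 0.001
```

View pics/wrist16.png

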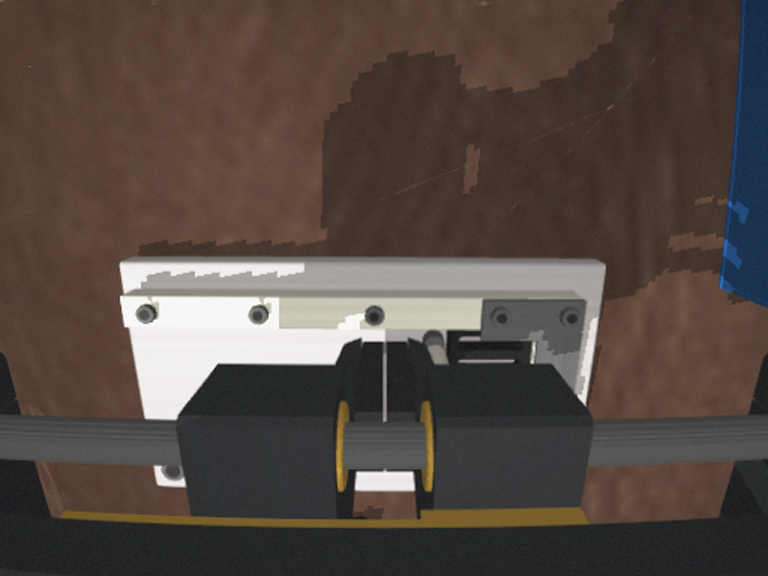

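```bash
python3 -m inch '0.7 0 0 0; 1.4 0 0 0; 2 0 0 0; 2.5 0 0 0; 2.5 0 0 0' -1
python3 - <<'E'
from h import *
info()
E
```

```text
clock: 18.15
tool_pos: [0.5269, -0.2846, 0.032]
eef_rot: [-0.703, 0.074, -0.07, 0.704]
contact_force: [-8.9, 2.9, 4.9]
opening: 0.001
tcp [ 0.5269 -0.2846  0.032 ] jig [[ 8.6 17.3]] toolx ang-jig deg 0.03 tilt [-0.006  0.002 -1.   ] F [-8.9  2.9  4.9] t 18.15 op 0.001
```

The latch is at its hard stop: it moved 0.3 mm for a 2.5 mm command, with the force up to 9 N. Now I'll back off, rise and check.

```bash
python3 -m inch '-2 0 0 0; -6 0 0 0; -15 0 0 0; -25 -5 0 0; -30 -30 -10 0; -30 -60 -40 0; -30 -70 -70 0; -30 -70 -70 0; -30 -70 -70 0' -1
python3 - <<'E'
from h import *
d=r.snapshot("wrist"); info()
cv2.imwrite(f"pics/wrist17.png",cv2.resize(d["frame"][60:220,200:440,::-1],None,fx=3.3,fy=3.3,interpolation=cv2.INTER_CUBIC))
np.savez("w17.npz",**{k:np.array(v) for k,v in d.items()})
d=r.snapshot("scene"); cv2.imwrite(f"pics/scene17.png",cv2.resize(d["frame"][130:280,160:360,::-1],None,fx=4,fy=4,interpolation=cv2.INTER_CUBIC))
E
```

```text
clock: 19.05
tool_pos: [0.4863, -0.3483, 0.1027]
eef_rot: [0.704, -0.072, 0.073, -0.703]
contact_force: [0.1, 1.0, 0.2]
opening: 0.004
tcp [ 0.4866 -0.3468  0.1021] jig [[-18.3 -51.8]] toolx ang-jig deg 0.09 tilt [ 0.     0.001 -1.   ] F [ 0.5  1.  -0.8] t 19.1 op 0.014
```

View pics/wrist17.png

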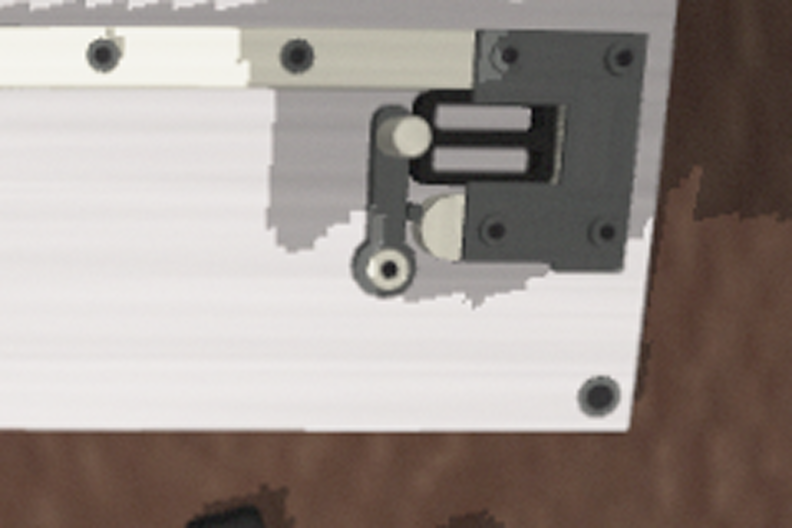

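View pics/scene17.png

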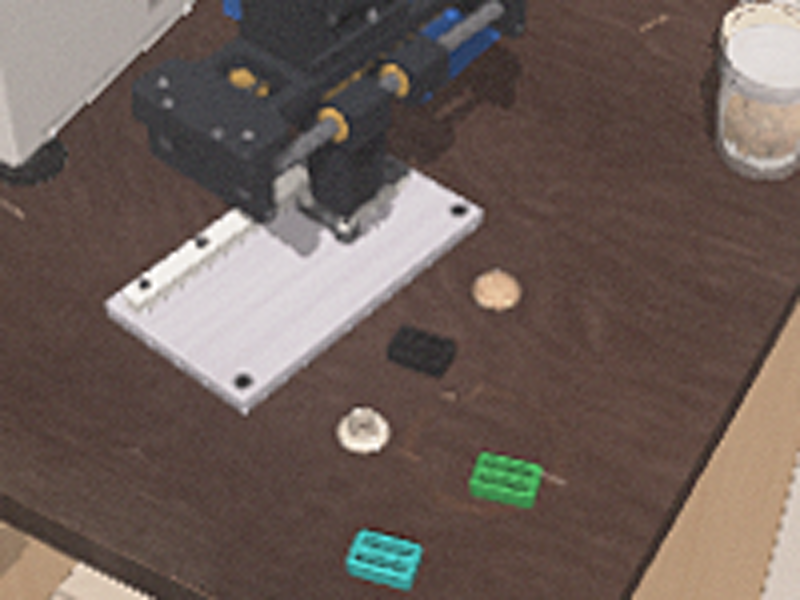

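Run:
```python
from h import *
d=dict(np.load("w17.npz"));p=[.516,-.299,-.2072]
c=lambda q:np.array(q)/3.3+[200,60]-.35
a=wj(p,back(d,c([[411,136]]),.037))[0];b=wj(p,back(d,c([[389,269]]),.021))[0]
print("pin",a*1000,"pivot",b*1000,"angle",np.arctan2(-(a-b)[0],(a-b)[1]))
print("slider y edges/front",wj(p,back(d,c([[460,91],[450,183],[555,140]]),.019))*1000)
r.finish_job()
```

```text
pin [26.26174028 18.44245274] pivot [26.50605463 -9.63442246] angle 0.008701402228162035
slider y edges/front [[40.1492749  27.96770241]
 [39.22794598  8.80655467]
 [61.50161413 18.17746313]]
the job is handed in; nothing more can be done
```

The slider is loaded in the corner pocket with the latch shut behind it, and I handed the job in at about 19 s of the 61 s allowed. `r.finish_job()` gives no verdict, so the results below are my own measurements.

**What I did:**
- With shut fingertips I pushed the slider square onto the rail.
- I then pushed its rear face along the rail, under the lips, until it met the end stop. It stopped moving there as the contact force rose to about 8 N along the rail.
- I swung the latch by its pin in two pushes, first toward the rail and then toward the pocket. It hit its hard stop at about 9 N.

**Last checks, from the wrist camera with the arm clear:**

| Item | Measured | Target |
|---|---|---|
| Slider front face, jig x | 61.5 mm | 62 mm (end stop) |
| Slider rail-side edge, jig y | 28.0 mm | 28 mm (rail face) |
| Latch angle | about 0.01 rad | under 0.08 rad |

In the last scene picture the other slider, eyelet and button lie where they did at the start; I judged that by eye.

**Checks that disagreed:**
- The jig position from the fixed cameras and from the wrist camera differed by 2 to 4 mm. I planned with a value between them and relied on contact force for the final positions.
- One earlier picture put the slider's rear edge at 29.7 mm instead of 32 mm. The front-edge and contact readings did not support that, so I took it as pixel and height error.

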